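Move the seasoning jars over in reverse order

TASK

Move the four seasoning jars from the grey draining rack to the empty wooden rack so that they stand there in reverse order: the jar next to the grey rack's handle goes into the bay farthest from the wooden rack's handle, and so on along the row. Take them one at a time, starting with the jar next to the grey rack's handle, and fill the wooden rack's bays one after another towards its handle, leaving the waiting jars where they are. Never lay a jar over, and leave each one standing upright, wholly inside its own bay.

Things in the scene. Friction and masses are not known exactly. Their poses are not given: they have to be found in the camera images.
- canister_mid (a point): straight steel canister, 46 mm across, with a darker, narrower lid (40 mm across, the top 14 mm); 82 mm tall, upright, 0.1 to 0.4 kg. The point is on its axis, half-way up (41 mm above its underside); z up
- crock_mid (a point): squat white ceramic jar, 54 mm across up to 48 mm above its underside, with a flat wooden lid (53 to 58 mm) and a small wooden knob on top; 70 mm tall, upright, 0.1 to 0.4 kg. The point is on its axis, half-way up (35 mm above its underside); z up
- shaker_mid (a point): glass shaker that tapers upward, 51 mm across at the foot, 42 mm half-way up, 38 mm at 54 mm, with a domed steel cap 40 mm across; 78 mm tall, upright, 0.1 to 0.4 kg. The point is on its axis, half-way up (39 mm above its underside); z up
- mill_mid (a point): dark wooden pepper mill: 50 mm across at the foot (lowest 12 mm), straight, 40 mm across from 20 to 54 mm up, then a neck and a 38 mm head, steel ball on top; 82 mm tall, upright, 0.1 to 0.4 kg. The point is on its axis, half-way up (41 mm above its underside); z up
- drain_rack: grey draining rack, fixed, 316 x 84 mm, any yaw; holds the jars at first, one mid-bay each, any order. Bays along its x axis, centres at x = 117, 39, -39, -117 mm, y = 0; black D-handle sticks 34 mm out of the +x end. Origin: centre of its underside on the table, z up. Bay floor 8 mm above the table; walls and dividers 4 mm thick, tops 10 mm above that floor
- grey_bay1 (a point): centre of the floor of the grey rack's bay next to its handle, 8 mm above the table; axes as the grey rack's. The first jar to be moved stands here
- wood_bay1: cork-lined bay of the wooden rack, farthest from the handle, the first to be filled. Origin: its centre, 8 mm above the table, under the 2 mm cork on which the jar stands; x runs along the row towards the rack's brass handle, z up. 74 (x) by 76 mm inside; walls and dividers 4 mm thick, their tops 8 mm above the cork. Bays 78 mm apart
- wood_bay2: cork-lined bay of the wooden rack, second from the end without the handle. Origin: its centre, 8 mm above the table, under the 2 mm cork on which the jar stands; x runs along the row towards the rack's brass handle, z up. 74 (x) by 76 mm inside; walls and dividers 4 mm thick, their tops 8 mm above the cork. Bays 78 mm apart
- wood_bay3: cork-lined bay of the wooden rack, third from the end without the handle. Origin: its centre, 8 mm above the table, under the 2 mm cork on which the jar stands; x runs along the row towards the rack's brass handle, z up. 74 (x) by 76 mm inside; walls and dividers 4 mm thick, their tops 8 mm above the cork. Bays 78 mm apart
- wood_bay4: cork-lined bay of the wooden rack, next to the handle, the last to be filled. Origin: its centre, 8 mm above the table, under the 2 mm cork on which the jar stands; x runs along the row towards the rack's brass handle, z up. 74 (x) by 76 mm inside; walls and dividers 4 mm thick, their tops 8 mm above the cork. Bays 78 mm apart
Things that resemble listed ones, but are neither listed nor needed, are in the scene too. What is shaped like the part that bears canister_mid but green, turquoise or yellow is not meant.

How it is judged:
By the outcome, as a careful person would: the job done as asked, in the order asked, and still so for the second after the job is handed in, with the robot touching nothing.
It also fails if it takes over 112 s, if anything falls off the work surface, if the arm or the gripper's body presses on something with over 40 N, if the wrist force passes 120 N, or if a joint passes its speed limit or range.

ROBOT

A 6-joint arm with a two-finger parallel gripper is mounted at the origin on the work surface. World frame = base frame: x ahead of the robot, y to its left, z up, the work surface at z = 0. Lengths are in m, angles in rad, forces in N, time in s.
With the tool pointing down it reaches from about 0.375 to 0.925 m from the base axis. Payload 5.7 kg.
Tool frame: the origin (TCP) lies at the very end of the fingers, on their centre line; the grasp point (between the pads) lies 19 mm behind it; y points along the fingers, x is the direction in which the jaws open and shut, and the axes are right-handed (so a half turn about y gives the same grasp; the last joint's range is limited). The gripper opens to 88 mm and grips with 3 to 60 N. Pads are 20 mm wide; open, the fingers measure 115 mm over their backs; the gripper's body (75 mm by 178 mm) begins 61 mm behind the grasp point.
Start: joints at [-1.409, 0.359, 1.51, -0, 1.272, -0.115], TCP at [0.164, -0.577, 0.223] pointing down, gripper open.
Joint ranges: [-2.97, 2.97], [-1.01, 2.36], [0.21, 2.38], [-0.96, 4.11], [0.2, 2.71], [-2.98, 2.98]. Speed limits (rad/s): [2.39, 2.39, 3.14, 3.14, 3.14, 3.14].

INTERFACE

Orientations are given as a rotation vector (axis times angle).
In Python, from workcell import readout, optics, order, finder gives the robot as it stands.
- The arm moves only by the tool send_rows, never from a script. Its argument "moves" is a list that holds one entry, the list of rows, each a list of 7 numbers: the finger opening in mm, from 0 to 87.8, then the shift along the tool's x, y, z in mm, then the turn, a rotation vector about the tool's x, y, z in degrees. A call has 1 to 12 rows; each row is the pose to reach, as a shift and turn from the pose commanded when the call began, along the tool's axes at that moment; what a row does not reach only later rows make up. A row lasts 1/8 s, in which the tool goes at most 62.5 mm and 10.7 degrees, less where a joint would pass 70% of its speed; a pose out of reach is approached as far as the arm can. A call with a gripper value outside its range is refused whole. The fingers move at their own pace and stop on an object; "newtons" is the grip in N (left out, the last holds). Time passes only in rows, so rows that repeat a pose let the fingers close. It gives the time, the measured TCP pose, the force and the opening at its end, in the units of the state.
- readout.read_state(): the state, without advancing time (a new reading comes with each control period).
- optics.grab_frame(name): name is "scene" or "side" or "wrist"; returns the picture (400x640x3 uint8, blue, green, red); there is no depth.
- optics.get_calibration(name): a dict with "vfov" (degrees; the focal length in pixels is half the picture's height over the tangent of half this angle, whatever the lens; pixels are square), "cx", "cy" (the principal point, pixels), "k1" (the pictures are not rectified: a ray, as slopes to the right and down, at radius r is drawn at 1 + k1 r^2 times it, then the intrinsics apply), "R" (3x3) and "t" (3): a world point X has camera coordinates R X + t; the wrist camera has in their place "tool_from_camera" (4x4, takes a point from camera to tool coordinates, whose origin is the TCP and whose axes are the tool frame's). Camera axes: x right, y down, z forward; pixel columns grow to the right and rows downward; lengths in m; the calibration is good to about 2 mm. A picture is of the moment at which its call begins: read the wrist's pose just before it. get_calibration takes no time and is no camera call.
- order.close_job(): hands the job in, once; it reports no verdict.
Trained networks look in the newest picture that a camera, given by its name, has taken for a name from the list of things; names that differ only in an ending like _2 or _b are one class to them, and where a whole thing is asked for, a point or a joint stands for the part that bears it (a point fixed in the world has none). Each returns a list of dicts, best first, with "conf" (0 to 1); they miss things now and then, are a little off and sometimes report something else, mostly with a low value. They report only what shows in the picture. A call takes as long as a camera call. They do not tell look-alikes from the thing itself.
- finder.cut_out(name, camera): "pixels" (400x640 bool, what is visible of it) and "location" ([column, row] in pixels, amid what is visible of it).
- finder.pinpoint(name, camera): "location" ([column, row] in pixels: a listed point, or the origin of a listed thing).
The state is a dict: "time_s": time; "joint_positions": joint angles; "joint_velocities": joint speeds; "tau": joint torques, N m; "ee_pos": TCP position; "ee_rot": TCP orientation; "ft_force": force on the tool from outside, world axes, zero at the start; "wrist_torque": the same for the moment, N m; "width": opening from 0.0 (shut) to 1.0 (fully open).
Only numpy, scipy, OpenCV 4.12 (cv2) and the standard library are available. Lean on these libraries where they do the work, as an engineer would, in place of code of your own. Each camera call takes 0.05 s, during which the arm holds its last target. There are 200 camera calls.

## Working session

There is one attempt and no reset: what is moved stays moved. The work goes in short steps, Python scripts to look and compute and a tool call to move; the robot and the scene stay as the last step left them, time stands still between calls to the robot, and variables do not carry over. Pictures are saved under pics/ and viewed, about 12 in all and at most 16, crops included, and the job is handed in when it is done.

Besides the shell and the picture viewer there is one more tool, called after ">>>" as a command line: name --argument value ..., lists and objects as JSON in quotes. send_rows: Moves the arm, as the interface text tells. Its arguments: {"type":"object","properties":{"moves":{"type":"array"},"newtons":{"type":"number"}},"required":["moves"]}

```bash
ls; mkdir -p pics; cat > h.py <<'E'
import numpy as np, cv2
from scipy.spatial.transform import Rotation as Ro
from workcell import readout, optics, order, finder
def ray(cam,px,st=None):
    c=optics.get_calibration(cam); f=200/np.tan(np.radians(c["vfov"])/2)
    d=np.array([(px[0]-c["cx"])/f,(px[1]-c["cy"])/f]); u=d.copy()
    for _ in range(30): u=d/(1+c["k1"]*(u@u))
    v=np.array([*u,1.])
    if "R" in c:
        R=np.array(c["R"]);t=np.array(c["t"]); return -R.T@t, R.T@v
    T=np.array(c["tool_from_camera"]); W=Ro.from_rotvec(st["ee_rot"]).as_matrix()
    return W@T[:3,3]+np.array(st["ee_pos"]), W@T[:3,:3]@v
def atz(cam,px,z,st=None):
    o,d=ray(cam,px,st); return o+d*(z-o[2])/d[2]
def proj(cam,X,st=None):
    c=optics.get_calibration(cam); f=200/np.tan(np.radians(c["vfov"])/2)
    if "R" in c: p=np.array(c["R"])@X+np.array(c["t"])
    else:
        T=np.array(c["tool_from_camera"]); W=Ro.from_rotvec(st["ee_rot"]).as_matrix()
        p=T[:3,:3].T@(W.T@(np.array(X)-st["ee_pos"])-T[:3,3])
    u=p[:2]/p[2]; u=u*(1+c["k1"]*(u@u)); return u*f+[c["cx"],c["cy"]]
E
python3 - <<'E'
from h import *
s=readout.read_state(); print(s["time_s"],s["ee_pos"],Ro.from_rotvec(s["ee_rot"]).as_matrix().round(3),s["width"])
for cam in ("scene","side"):
    im=optics.grab_frame(cam); cv2.imwrite(f"pics/{cam}0.png",im)
    for n,z in [("canister_mid",.049),("crock_mid",.043),("shaker_mid",.047),("mill_mid",.049),("drain_rack",0),("grey_bay1",.008),("wood_bay1",.008),("wood_bay2",.008),("wood_bay3",.008),("wood_bay4",.008)]:
        for r in finder.pinpoint(n,cam)[:3]:
            print(cam,n,round(r["conf"],2),np.round(r["location"]),atz(cam,r["location"],z)[:2].round(3))
E
```

```text
pics
0.0 [ 0.16387521 -0.57648519  0.22182791] [[ 0.273 -0.     0.962]
 [-0.962  0.002  0.273]
 [-0.002 -1.     0.   ]] 1.0029919521039385
scene canister_mid 0.91 [346. 200.] [0.555 0.096]
scene canister_mid 0.88 [369. 231.] [0.655 0.105]
scene canister_mid 0.82 [408. 208.] [0.644 0.224]
scene crock_mid 0.65 [384. 139.] [0.422 0.291]
scene shaker_mid 0.59 [392. 156.] [0.487 0.277]
scene shaker_mid 0.28 [400. 184.] [0.572 0.247]
scene mill_mid 0.91 [401. 184.] [0.574 0.247]
scene mill_mid 0.38 [227. 260.] [ 0.575 -0.221]
scene drain_rack 0.64 [260. 254.] [ 0.571 -0.144]
scene drain_rack 0.58 [394. 184.] [0.539 0.256]
scene grey_bay1 0.7 [399. 216.] [0.636 0.211]
scene wood_bay1 0.95 [160. 267.] [ 0.501 -0.371]
scene wood_bay1 0.9 [230. 261.] [ 0.559 -0.217]
scene wood_bay1 0.62 [194. 261.] [ 0.522 -0.294]
scene wood_bay2 0.95 [160. 267.] [ 0.501 -0.371]
scene wood_bay2 0.9 [230. 261.] [ 0.559 -0.217]
scene wood_bay2 0.62 [194. 261.] [ 0.522 -0.294]
scene wood_bay3 0.95 [160. 267.] [ 0.501 -0.371]
scene wood_bay3 0.9 [230. 261.] [ 0.559 -0.217]
scene wood_bay3 0.62 [194. 261.] [ 0.522 
[... 450 characters left out ...]
ck 0.55 [282. 275.] [0.526 0.25 ]
side grey_bay1 0.56 [234. 254.] [0.647 0.221]
side grey_bay1 0.4 [329. 281.] [0.429 0.252]
side wood_bay1 0.63 [326. 171.] [ 0.553 -0.23 ]
side wood_bay1 0.59 [340. 165.] [ 0.524 -0.285]
side wood_bay1 0.58 [312. 183.] [ 0.573 -0.142]
side wood_bay2 0.63 [326. 171.] [ 0.553 -0.23 ]
side wood_bay2 0.59 [340. 165.] [ 0.524 -0.285]
side wood_bay2 0.58 [312. 183.] [ 0.573 -0.142]
side wood_bay3 0.63 [326. 171.] [ 0.553 -0.23 ]
side wood_bay3 0.59 [340. 165.] [ 0.524 -0.285]
side wood_bay3 0.58 [312. 183.] [ 0.573 -0.142]
side wood_bay4 0.63 [326. 171.] [ 0.553 -0.23 ]
side wood_bay4 0.59 [340. 165.] [ 0.524 -0.285]
side wood_bay4 0.58 [312. 183.] [ 0.573 -0.142]
```

View pics.

View pics/scene0.png

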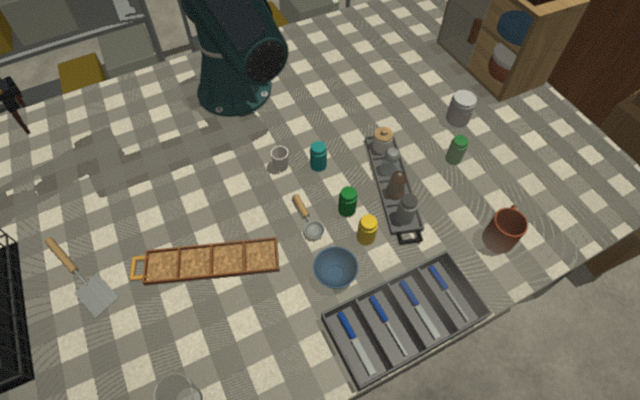

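View pics/side0.png

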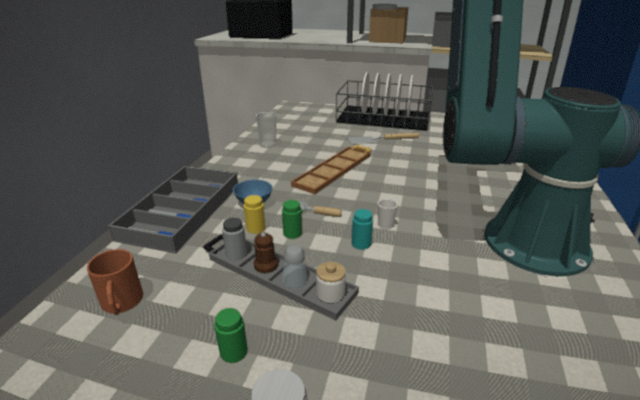

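```bash
cat >> h.py <<'E'
def go(p,yaw,st=None,prt=True):
    """shift(mm), turn(deg) in tool axes to reach TCP p, tool x at yaw deg (tool down)"""
    st=st or readout.read_state(); W=Ro.from_rotvec(st["ee_rot"]).as_matrix()
    a=np.radians(yaw); x=np.array([np.cos(a),np.sin(a),0]); y=np.array([0,0,-1.]); T=np.c_[x,y,np.cross(x,y)]
    r=np.r_[W.T@(np.array(p)-st["ee_pos"])*1000, np.degrees(Ro.from_matrix(W.T@T).as_rotvec())].round(1)
    if prt: print("go",p,yaw,r.tolist())
    return r
E
python3 - <<'E'
from h import *
go([.537,-.257,.30],-17.4)
go([.537,-.257,.33],-17.4)
c=optics.get_calibration("wrist"); print({k:np.round(v,3).tolist() for k,v in c.items()})
E
```

```text
go [0.537, -0.257, 0.3] -17.4 [-206.0, -77.4, 446.3, -0.0, -56.7, -0.0]
go [0.537, -0.257, 0.33] -17.4 [-206.0, -107.4, 446.3, -0.0, -56.7, -0.0]
{'vfov': 59.869, 'cx': 326.457, 'cy': 195.326, 'k1': 0.014, 'tool_from_camera': [[1.0, -0.001, -0.0, 0.0], [-0.0, -0.244, 0.97, -0.162], [-0.001, -0.97, -0.244, 0.066], [0.0, 0.0, 0.0, 1.0]]}
```

>>> send_rows --moves '[[[87,-70,-77,150,0,-19,0],[87,-206,-77,446,0,-57,0],[87,-206,-77,446,0,-57,0],[87,-206,-77,446,0,-57,0],[87,-206,-77,446,0,-57,0],[87,-206,-77,446,0,-57,0],[87,-206,-77,446,0,-57,0],[87,-206,-77,446,0,-57,0],[87,-206,-77,446,0,-57,0],[87,-206,-77,446,0,-57,0],[87,-206,-77,446,0,-57,0]]]'

```text
time_s: 2.48
ee_pos: [0.5355, -0.2581, 0.2994]
ee_rot: [-1.558, 0.237, -0.235]
ft_force: [-0.4, -0.1, -0.6]
width: 0.99
```

```bash
python3 - <<'E'
from h import *
s=readout.read_state(); print(s["time_s"],s["ee_pos"],np.abs(s["joint_velocities"]).max())
im=optics.grab_frame("wrist"); cv2.imwrite("pics/w1.png",im)
for r in finder.pinpoint("wood_bay1","wrist")[:6]: print(round(r["conf"],2),np.round(r["location"]),atz("wrist",r["location"],.008,s).round(4))
print(go([.53,.255,.30],73.5))
E
```

```text
2.475 [ 0.5354729  -0.25811288  0.29937892] 0.008947780410586206
0.97 [323. 243.] [ 0.4957 -0.3685  0.008 ]
0.81 [331. 126.] [ 0.5536 -0.2186  0.008 ]
0.68 [330.  64.] [ 0.5739 -0.1463  0.008 ]
0.66 [331. 183.] [ 0.5318 -0.2903  0.008 ]
go [0.53, 0.255, 0.3] 73.5 [-157.6, -0.4, 488.4, -0.0, -90.8, -0.0]
[-1.576e+02 -4.000e-01  4.884e+02 -0.000e+00 -9.080e+01 -0.000e+00]
```

View pics/w1.png

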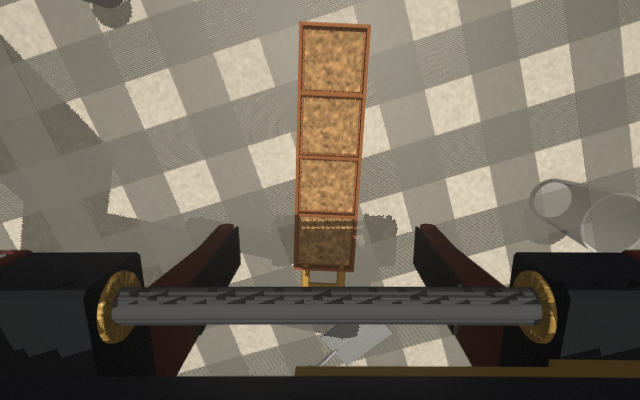

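```bash
python3 - <<'E'
from h import *
s=readout.read_state()
P=np.array([atz("wrist",p,.018,s) for p in [(301,22),(371,25),(352,271),(294,268)]])[:,:2]
print(P.round(4), np.linalg.norm(np.roll(P,-1,0)-P,axis=1).round(4))
c=P.mean(0); u=(P[2]+P[3]-P[0]-P[1]); L=np.linalg.norm(u)/2; u/=2*L
print("c",c.round(4),"L",L,"ang",np.degrees(np.arctan2(u[1],u[0])))
for i in range(4): print(i+1,(c+u*(-.117+.078*i)).round(4))
B=np.array([atz("wrist",p,.008,s) for p in [(330,64),(331,126),(331,183),(323,243)]])[:,:2]
c=B.mean(0);u=B[3]-B[0];u/=np.linalg.norm(u);print("net",c.round(4),np.degrees(np.arctan2(u[1],u[0])))
E
```

```text
[[ 0.5552 -0.0942]
 [ 0.6323 -0.1216]
 [ 0.5231 -0.4162]
 [ 0.4475 -0.3878]] [0.0818 0.3142 0.0807 0.3128]
c [ 0.5395 -0.2549] L 0.31346008758970023 ang -110.23299611405298
1 [ 0.58   -0.1452]
2 [ 0.553  -0.2183]
3 [ 0.526  -0.2915]
4 [ 0.4991 -0.3647]
net [ 0.5388 -0.256 ] -109.55628811960247
```

>>> send_rows --moves '[[[87,0,0,60,0,-10,0],[87,-158,0,488,0,-91,0],[87,-158,0,488,0,-91,0],[87,-158,0,488,0,-91,0],[87,-158,0,488,0,-91,0],[87,-158,0,488,0,-91,0],[87,-158,0,488,0,-91,0],[87,-158,0,488,0,-91,0],[87,-158,0,488,0,-91,0],[87,-158,0,488,0,-91,0],[87,-158,0,488,0,-91,0],[87,-158,0,488,0,-91,0]]]'

```text
time_s: 4.08
ee_pos: [0.5298, 0.2542, 0.2998]
ee_rot: [-1.331, -0.997, 0.997]
ft_force: [1.0, 0.2, 0.0]
width: 0.993
```

```bash
python3 - <<'E'
from h import *
s=readout.read_state(); print(s["time_s"],s["ee_pos"],np.abs(s["joint_velocities"]).max())
im=optics.grab_frame("wrist"); cv2.imwrite("pics/w2.png",im)
for n,z in [("canister_mid",.049),("crock_mid",.043),("shaker_mid",.047),("mill_mid",.049),("drain_rack",0),("grey_bay1",.008)]:
    for r in finder.pinpoint(n,"wrist")[:3]:
        print(n,round(r["conf"],2),np.round(r["location"]),atz("wrist",r["location"],z,s)[:2].round(4))
E
```

```text
4.075 [0.52982053 0.25420202 0.29978836] 0.003269297549016466
canister_mid 0.9 [489. 125.] [0.5381 0.4475]
canister_mid 0.68 [217. 213.] [0.549  0.1067]
canister_mid 0.57 [250. 276.] [0.6405 0.1169]
crock_mid 0.89 [328.  60.] [0.4161 0.2893]
crock_mid 0.43 [324. 245.] [0.6298 0.2205]
shaker_mid 0.97 [331. 136.] [0.4978 0.2681]
mill_mid 0.82 [325. 194.] [0.5633 0.2413]
drain_rack 0.64 [330. 160.] [0.5316 0.258 ]
drain_rack 0.2 [325. 245.] [0.6468 0.2165]
grey_bay1 0.73 [323. 248.] [0.6467 0.2139]
```

View pics/w2.png

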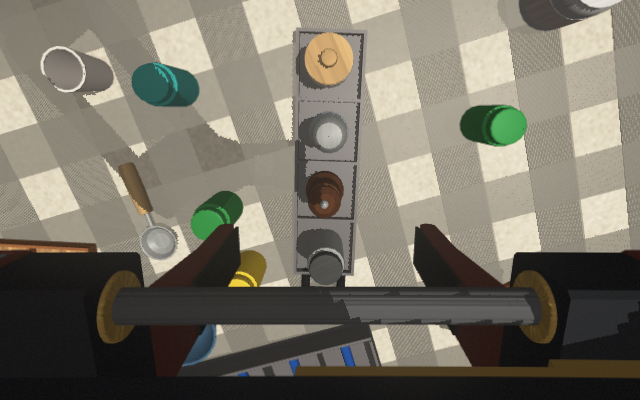

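```bash
python3 - <<'E'
from h import *
s=readout.read_state()
P=np.array([atz("wrist",p,.018,s) for p in [(295,29),(366,31),(351,274),(292,272)]])[:,:2]
print(P.round(4), np.linalg.norm(np.roll(P,-1,0)-P,axis=1).round(4))
c=P.mean(0); u=(P[2]+P[3]-P[0]-P[1]); L=np.linalg.norm(u)/2; u/=2*L
a=np.degrees(np.arctan2(u[1],u[0]));print("c",c.round(4),"L",L,"ang",a)
J=[c+u*(.117-.078*i) for i in range(4)]
for j in J: print(j.round(4))
go([*J[0],.15],90+a); go([*J[0],.030],90+a)
E
```

```text
[[0.3696 0.2631]
 [0.3949 0.3424]
 [0.6912 0.2435]
 [0.6653 0.1654]] [0.0833 0.3124 0.0824 0.3114]
c [0.5303 0.2536] L 0.3118993180289965 ang -18.375824799575202
[0.6413 0.2167]
[0.5673 0.2413]
[0.4933 0.2659]
[0.4192 0.2905]
go [np.float64(0.6413074345249964), np.float64(0.21671141147138728), 0.15] 71.6241752004248 [-6.2, 149.8, -118.1, -0.0, 2.2, 0.0]
go [np.float64(0.6413074345249964), np.float64(0.21671141147138728), 0.03] 71.6241752004248 [-6.2, 269.8, -118.1, -0.0, 2.2, 0.0]
```

>>> send_rows --moves '[[[87,-6,60,-60,0,2,0],[87,-6,110,-118,0,2,0],[87,-6,150,-118,0,2,0],[87,-6,190,-118,0,2,0],[87,-6,230,-118,0,2,0],[87,-6,260,-118,0,2,0],[87,-6,270,-118,0,2,0],[87,-6,270,-118,0,2,0],[87,-6,270,-118,0,2,0]]]' --newtons 25

```text
time_s: 5.55
ee_pos: [0.6425, 0.2176, 0.0313]
ee_rot: [-1.343, -0.975, 0.971]
ft_force: [-0.4, 1.5, 0.8]
width: 0.989
```

```bash
python3 - <<'E'
from h import *
s=readout.read_state(); print(s["ee_pos"])
im=optics.grab_frame("wrist"); cv2.imwrite("pics/w3.png",im)
cv2.imwrite("pics/sc3.png",cv2.resize(optics.grab_frame("side")[180:330,150:400],None,fx=3,fy=3))
E
```

```text
[0.64245331 0.21756387 0.03129901]
```

View pics/w3.png

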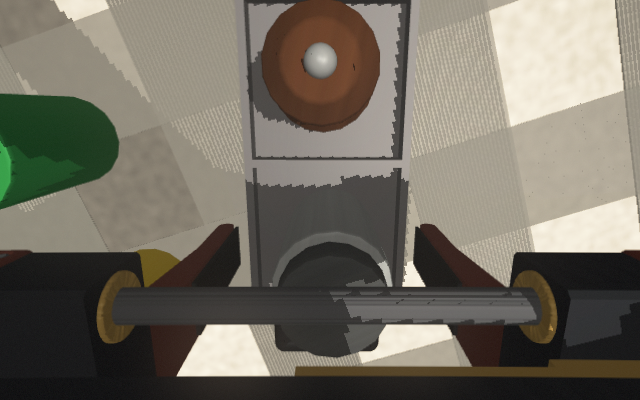

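View pics/sc3.png

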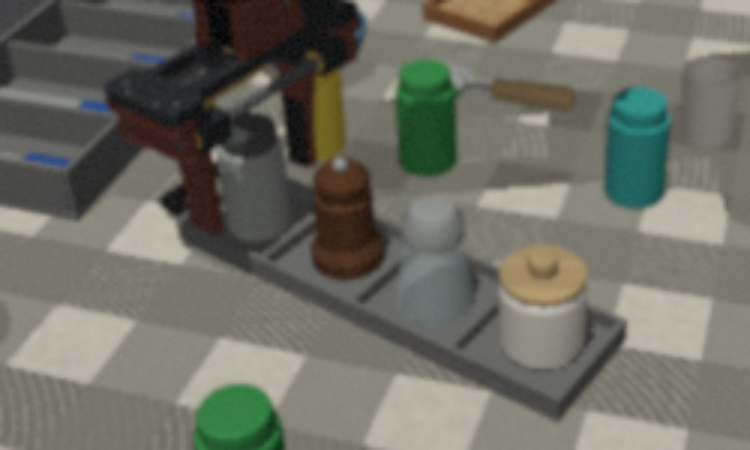

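```bash
python3 - <<'E'
from h import *
s=readout.read_state(); 
print(proj("wrist",np.array([.6425,.2176,.090]),s), proj("wrist",np.array([.6425,.2176,.076]),s))
# mill ball top
print(atz("wrist",(320,60),.088,s))
go([.6425,.2176,.16],71.6)
E
```

```text
[329.03203388 314.06362965] [328.700814   292.36882747]
[0.56556555 0.24006138 0.088     ]
go [0.6425, 0.2176, 0.16] 71.6 [0.3, -128.7, -0.4, 0.1, 0.3, 0.1]
```

>>> send_rows --moves '[[[40,0,0,0,0,0,0],[40,0,0,0,0,0,0],[40,0,0,0,0,0,0],[40,0,0,0,0,0,0],[40,0,0,0,0,0,0],[40,0,0,0,0,0,0],[40,0,0,0,0,0,0]]]' --newtons 25

```text
time_s: 6.52
ee_pos: [0.6413, 0.2174, 0.0297]
ee_rot: [-1.342, -0.973, 0.973]
ft_force: [0.3, 1.6, -0.8]
width: 0.521
```

```bash
python3 - <<'E'
from h import *
go([.5788,-.1455,.15],-19.9)
E
```

```text
go [0.5788, -0.1455, 0.15] -19.9 [-364.3, -120.4, -53.6, -0.0, 91.8, 0.0]
```

>>> send_rows --moves '[[[40,0,-40,0,0,0,0],[40,0,-80,0,0,0,0],[40,-30,-120,-5,0,9,0],[40,-70,-120,-10,0,18,0],[40,-120,-120,-18,0,28,0],[40,-170,-120,-25,0,38,0],[40,-220,-120,-32,0,48,0],[40,-260,-120,-38,0,58,0],[40,-300,-120,-44,0,68,0],[40,-335,-120,-50,0,78,0],[40,-360,-120,-53,0,88,0],[40,-364,-120,-54,0,92,0]]]'

```text
time_s: 8.02
ee_pos: [0.578, -0.1474, 0.1491]
ee_rot: [-1.553, 0.282, -0.279]
ft_force: [-0.2, 1.0, -2.8]
width: 0.518
```

```bash
python3 - <<'E'
from h import *
s=readout.read_state();print(s["ee_pos"],s["width"],np.abs(s["joint_velocities"]).max())
im=optics.grab_frame("wrist"); cv2.imwrite("pics/w4.png",im)
go([.5788,-.1455,.033],-19.9)
E
```

```text
[ 0.57798287 -0.14735351  0.14909397] 0.518113251927172 0.47812913441765154
go [0.5788, -0.1455, 0.033] -19.9 [0.2, 116.1, 1.8, 0.0, -0.6, -0.1]
```

View pics/w4.png

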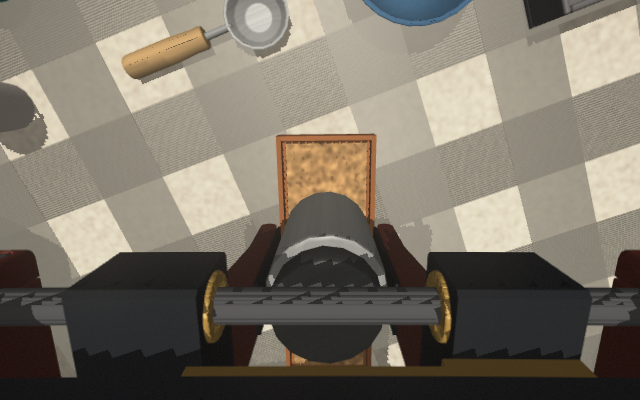

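```bash
python3 - <<'E'
from h import *
s=readout.read_state();print(s["ee_pos"],np.abs(s["joint_velocities"]).max())
P=np.array([atz("wrist",p,.018,s) for p in [(277,135),(376,134)]])
d=P[1]-P[0];print(P.round(4),np.linalg.norm(d),np.degrees(np.arctan2(d[1],d[0])))
u=np.array([-.3404,-.9403]);print("bay1",P.mean(0)[:2]+.041*u)
go([.5788,-.1455,.033],-19.9)
E
```

```text
[ 0.57814934 -0.14708898  0.14908842] 0.10851714727687425
[[ 0.5545 -0.0916  0.018 ]
 [ 0.6319 -0.1198  0.018 ]] 0.08240799535375141 -20.02406883357011
bay1 [ 0.57923959 -0.14421122]
go [0.5788, -0.1455, 0.033] -19.9 [0.2, 116.1, 1.8, 0.0, -0.6, -0.1]
```

Agrees with the earlier estimate within 1.5 mm; lowering and releasing.

>>> send_rows --moves '[[[40,0,0,2,0,0,0],[40,0,40,2,0,0,0],[40,0,75,2,0,0,0],[40,0,100,2,0,0,0],[40,0,110,2,0,0,0],[40,0,115,2,0,0,0],[40,0,115,2,0,0,0],[40,0,115,2,0,0,0]]]'

```text
time_s: 9.07
ee_pos: [0.5806, -0.1438, 0.0356]
ee_rot: [-1.553, 0.274, -0.277]
ft_force: [-0.9, 0.4, -2.1]
width: 0.521
```

```bash
python3 - <<'E'
from h import *
s=readout.read_state();print(s["ee_pos"],s["ft_force"])
im=optics.grab_frame("side"); cv2.imwrite("pics/sd5.png",cv2.resize(im[100:250,220:470],None,fx=3,fy=3))
E
```

```text
[ 0.58064072 -0.14380248  0.03561957] [-0.91568502  0.39615982 -2.10557916]
```

View pics/sd5.png

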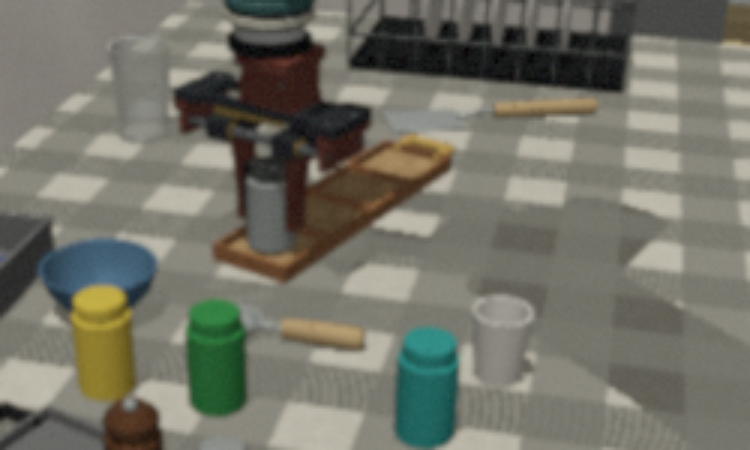

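>>> send_rows --moves '[[[40,0,1,0,0,0,0],[40,0,2,0,0,0,0],[40,0,2,0,0,0,0]]]'

```text
time_s: 9.5
ee_pos: [0.5798, -0.1436, 0.0326]
ee_rot: [-1.553, 0.276, -0.276]
ft_force: [-0.0, -0.1, -2.3]
width: 0.521
```

>>> send_rows --moves '[[[40,0,1,0,0,0,0],[40,0,1.5,0,0,0,0],[40,0,1.5,0,0,0,0]]]'

```text
time_s: 9.88
ee_pos: [0.5799, -0.1436, 0.0317]
ee_rot: [-1.553, 0.276, -0.276]
ft_force: [-2.3, 0.9, 5.1]
width: 0.52
```

>>> send_rows --moves '[[[60,0,0,0,0,0,0],[87,0,0,0,0,0,0],[87,0,0,0,0,0,0],[87,0,0,0,0,0,0],[87,0,0,0,0,0,0],[87,0,-30,0,0,0,0],[87,0,-70,0,0,0,0],[87,0,-115,0,0,0,0],[87,0,-130,0,0,0,0],[87,0,-130,0,0,0,0]]]'

```text
time_s: 11.12
ee_pos: [0.5804, -0.1438, 0.1617]
ee_rot: [-1.553, 0.274, -0.277]
ft_force: [0.2, 0.1, -1.5]
width: 0.987
```

```bash
python3 - <<'E'
from h import *
s=readout.read_state();print(s["ee_pos"],s["ft_force"])
im=optics.grab_frame("side"); cv2.imwrite("pics/sd6.png",cv2.resize(im[100:250,220:470],None,fx=3,fy=3))
for r in finder.pinpoint("canister_mid","side"): print(r["conf"],r["location"],atz("side",r["location"],.051))
go([.566,.241,.16],71.6); go([.566,.241,.027],71.6)
E
```

```text
[ 0.58035895 -0.14378513  0.16173521] [ 0.2424117   0.1280687  -1.47170596]
0.89 [309.4, 166.6] [ 0.58561485 -0.15912592  0.051     ]
0.83 [230.9, 335.7] [0.5329819  0.46298649 0.051     ]
0.77 [362.8, 229.5] [0.3861291  0.11875569 0.051     ]
0.65 [250.2, 215.5] [0.64345421 0.12848791 0.051     ]
0.57 [290.4, 221.8] [0.54643339 0.12985965 0.051     ]
go [0.566, 0.241, 0.16] 71.6 [-144.4, 0.0, 356.3, -0.1, -91.7, -0.1]
go [0.566, 0.241, 0.027] 71.6 [-144.0, 133.0, 356.3, -0.1, -91.7, -0.1]
```

View pics/sd6.png

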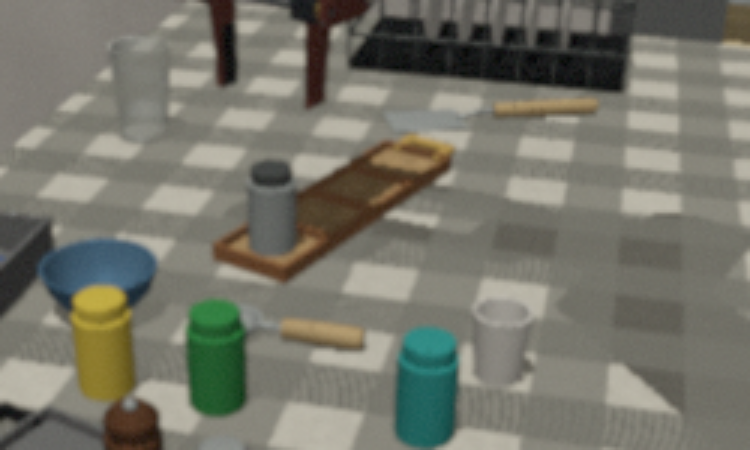

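>>> send_rows --moves '[[[87,-15,0,40,0,-10,0],[87,-30,0,80,0,-20,0],[87,-50,0,130,0,-30,0],[87,-70,0,180,0,-40,0],[87,-95,0,230,0,-51,0],[87,-115,0,280,0,-62,0],[87,-135,0,325,0,-72,0],[87,-144,0,356,0,-82,0],[87,-144,0,356,0,-92,0],[87,-144,0,356,0,-92,0],[87,-144,0,356,0,-92,0]]]'

```text
time_s: 12.6
ee_pos: [0.5666, 0.2396, 0.16]
ee_rot: [-1.343, -0.968, 0.972]
ft_force: [0.6, 0.2, -0.6]
width: 0.991
```

```bash
python3 - <<'E'
from h import *
s=readout.read_state();print(s["ee_pos"])
optics.grab_frame("wrist")
for n,z in (("mill_mid",.049),("shaker_mid",.047),("crock_mid",.043)):
  for r in finder.pinpoint(n,"wrist")[:2]: print(n,r["conf"],r["location"],atz("wrist",r["location"],z,s))
go([.566,.241,.16],71.6); go([.566,.241,.027],71.6)
E
```

```text
[0.56656159 0.23961742 0.15995174]
mill_mid 0.65 [326.3, 191.4] [0.56497698 0.23916806 0.049     ]
go [0.566, 0.241, 0.16] 71.6 [0.9, 1.0, 1.6, -0.0, 0.1, -0.0]
go [0.566, 0.241, 0.027] 71.6 [0.9, 134.0, 1.5, -0.0, 0.1, -0.0]
```

>>> send_rows --moves '[[[87,0,40,0,0,0,0],[87,0,80,0,0,0,0],[87,0,115,0,0,0,0],[87,0,130,0,0,0,0],[87,0,133,0,0,0,0],[87,0,133,0,0,0,0],[36,0,133,0,0,0,0],[36,0,133,0,0,0,0],[36,0,133,0,0,0,0],[36,0,133,0,0,0,0],[36,0,133,0,0,0,0],[36,0,133,0,0,0,0]]]'

```text
time_s: 14.3
ee_pos: [0.5672, 0.2402, 0.0282]
ee_rot: [-1.342, -0.973, 0.973]
ft_force: [-0.2, 0.2, 0.6]
width: 0.449
```

```bash
python3 - <<'E'
from h import *
s=readout.read_state();print(s["ee_pos"],s["width"]*88)
go([.5525,-.2185,.15],-19.9)
E
```

```text
[0.56722205 0.24020379 0.02820657] 39.54700577465695
go [0.5525, -0.2185, 0.15] -19.9 [-440.5, -121.8, -128.8, -0.0, 91.8, -0.0]
```

>>> send_rows --moves '[[[36,0,-40,0,0,0,0],[36,0,-90,0,0,0,0],[36,-30,-125,-9,0,9,0],[36,-80,-125,-23,0,19,0],[36,-135,-125,-40,0,29,0],[36,-190,-125,-56,0,39,0],[36,-245,-125,-72,0,49,0],[36,-300,-125,-88,0,60,0],[36,-355,-125,-104,0,70,0],[36,-405,-125,-118,0,80,0],[36,-435,-125,-127,0,90,0],[36,-440,-125,-129,0,92,0]]]'

```text
time_s: 15.8
ee_pos: [0.5524, -0.2201, 0.1527]
ee_rot: [-1.553, 0.279, -0.279]
ft_force: [-0.2, 0.6, -2.2]
width: 0.451
```

```bash
python3 - <<'E'
from h import *
s=readout.read_state();print(s["ee_pos"],s["width"]*88)
optics.grab_frame("wrist");s=readout.read_state();print(s["ee_pos"])
optics.grab_frame("wrist");s=readout.read_state();print(s["ee_pos"],s["ft_force"])
im=optics.grab_frame("wrist"); cv2.imwrite("pics/w7.png",im)
go([.5525,-.2185,.029],-19.9)
E
```

```text
[ 0.5524459  -0.22010806  0.15274044] 39.696907922645984
[ 0.55253586 -0.21933906  0.1527221 ]
[ 0.55247793 -0.21806001  0.15271687] [ 0.91961797  0.23667257 -2.08179633]
go [0.5525, -0.2185, 0.029] -19.9 [0.6, 123.8, -1.3, -0.0, -0.1, -0.1]
```

View pics/w7.png

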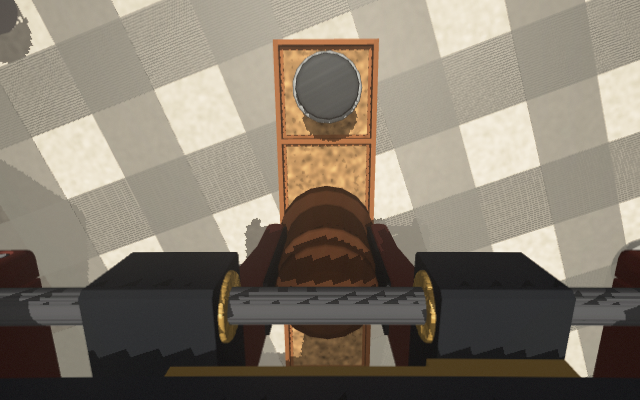

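>>> send_rows --moves '[[[36,0,40,0,0,0,0],[36,0,80,0,0,0,0],[36,0,108,0,0,0,0],[36,0,118,0,0,0,0],[36,0,122,0,0,0,0],[36,0,123,0,0,0,0],[36,0,124,0,0,0,0],[36,0,124,0,0,0,0]]]'

```text
time_s: 16.95
ee_pos: [0.5537, -0.2184, 0.0302]
ee_rot: [-1.553, 0.274, -0.277]
ft_force: [0.7, 0.2, 3.0]
width: 0.449
```

Touching the cork (force changed from −2 to +3 N). Release and rise.

>>> send_rows --moves '[[[60,0,0,0,0,0,0],[87,0,0,0,0,0,0],[87,0,0,0,0,0,0],[87,0,0,0,0,0,0],[87,0,0,0,0,0,0],[87,0,-30,0,0,0,0],[87,0,-70,0,0,0,0],[87,0,-115,0,0,0,0],[87,0,-130,0,0,0,0],[87,0,-130,0,0,0,0]]]'

```text
time_s: 18.2
ee_pos: [0.5533, -0.2183, 0.1597]
ee_rot: [-1.554, 0.275, -0.277]
ft_force: [-0.5, -0.0, -0.2]
width: 0.992
```

```bash
python3 - <<'E'
from h import *
s=readout.read_state();print(s["ee_pos"],s["ft_force"],s["width"])
optics.grab_frame("side")
for r in finder.pinpoint("mill_mid","side"): print(r["conf"],r["location"],atz("side",r["location"],.051))
go([.495,.267,.17],71.6)
E
```

```text
[ 0.55330081 -0.21832489  0.15970201] [-0.4856594  -0.01174775 -0.18793251] 0.9921450361429314
0.81 [325.4, 158.8] [ 0.55498874 -0.22366336  0.051     ]
go [0.495, 0.267, 0.17] 71.6 [-220.3, -11.7, 435.4, -0.1, -91.7, -0.1]
```

>>> send_rows --moves '[[[87,-25,-10,50,0,-10,0],[87,-50,-10,100,0,-20,0],[87,-78,-10,155,0,-30,0],[87,-106,-10,210,0,-40,0],[87,-134,-10,265,0,-51,0],[87,-162,-10,320,0,-62,0],[87,-190,-10,375,0,-72,0],[87,-212,-10,420,0,-82,0],[87,-220,-10,435,0,-92,0],[87,-220,-10,435,0,-92,0],[87,-220,-10,435,0,-92,0]]]'

```text
time_s: 19.68
ee_pos: [0.4955, 0.265, 0.168]
ee_rot: [-1.344, -0.968, 0.972]
ft_force: [0.2, -0.5, -0.9]
width: 0.989
```

```bash
python3 - <<'E'
from h import *
s=readout.read_state();print(s["ee_pos"])
cv2.imwrite("pics/w8.png",optics.grab_frame("wrist"))
for n,z in (("shaker_mid",.047),("crock_mid",.043)):
  for r in finder.pinpoint(n,"wrist")[:2]: print(n,r["conf"],r["location"],atz("wrist",r["location"],z,s))
go([.495,.267,.035],71.6)
E
```

```text
[0.49546406 0.2650352  0.16801418]
shaker_mid 0.9 [328.6, 190.6] [0.49611722 0.26579296 0.047     ]
crock_mid 0.58 [323.0, 90.2] [0.41818384 0.28694565 0.043     ]
go [0.495, 0.267, 0.035] 71.6 [1.7, 133.8, 1.7, -0.0, 0.1, -0.0]
```

>>> send_rows --moves '[[[87,1,40,0,0,0,0],[87,1,80,0,0,0,0],[87,1,115,0,0,0,0],[87,1,130,0,0,0,0],[87,1,134,0,0,0,0],[87,1,134,0,0,0,0],[34,1,134,0,0,0,0],[34,1,134,0,0,0,0],[34,1,134,0,0,0,0],[34,1,134,0,0,0,0],[34,1,134,0,0,0,0],[34,1,134,0,0,0,0]]]'

```text
time_s: 21.32
ee_pos: [0.4964, 0.267, 0.0352]
ee_rot: [-1.342, -0.973, 0.973]
ft_force: [-0.0, 0.1, 0.8]
width: 0.498
```

```bash
python3 - <<'E'
from h import *
s=readout.read_state();print(s["ee_pos"],s["width"]*88)
go([.5258,-.2920,.16],-19.9)
E
```

```text
[0.49635106 0.26701133 0.03523241] 43.84039779777863
go [0.5258, -0.292, 0.16] -19.9 [-522.1, -124.8, -202.0, -0.0, 91.8, -0.0]
```

>>> send_rows --moves '[[[34,0,-10,0,0,0,0],[34,0,-25,0,0,0,0],[34,0,-40,0,0,0,0]]]' --newtons 30

```text
time_s: 21.7
ee_pos: [0.4966, 0.2671, 0.0765]
ee_rot: [-1.343, -0.973, 0.972]
ft_force: [-0.3, -0.1, -1.2]
width: 0.49
```

```bash
python3 - <<'E'
from h import *
s=readout.read_state();print(s["ee_pos"],s["width"]*88,s["ft_force"])
im=optics.grab_frame("side"); cv2.imwrite("pics/sd9.png",cv2.resize(im[180:330,180:430],None,fx=3,fy=3))
go([.5258,-.2920,.16],-19.9)
E
```

```text
[0.49662054 0.26713362 0.07652308] 43.162406723891664 [-0.29859841 -0.12495323 -1.15163268]
go [0.5258, -0.292, 0.16] -19.9 [-522.9, -82.3, -201.0, 0.0, 91.8, 0.2]
```

View pics/sd9.png

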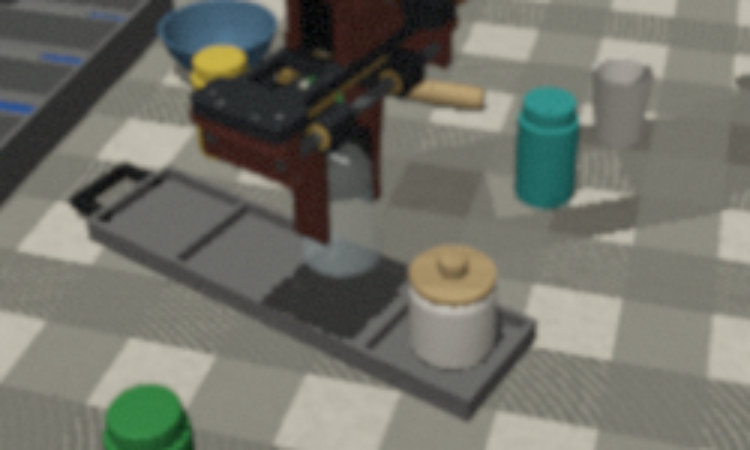

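>>> send_rows --moves '[[[34,0,-40,0,0,0,0],[34,-20,-82,-8,0,5,0],[34,-60,-82,-23,0,13,0],[34,-110,-82,-42,0,22,0],[34,-160,-82,-62,0,31,0],[34,-215,-82,-83,0,40,0],[34,-270,-82,-104,0,49,0],[34,-325,-82,-125,0,58,0],[34,-380,-82,-146,0,67,0],[34,-435,-82,-167,0,76,0],[34,-480,-82,-185,0,84,0],[34,-510,-82,-196,0,90,0]]]'

```text
time_s: 23.25
ee_pos: [0.524, -0.2814, 0.1578]
ee_rot: [-1.557, 0.252, -0.254]
ft_force: [0.2, 0.9, -2.0]
width: 0.495
```

```bash
python3 - <<'E'
from h import *
s=readout.read_state();print(s["ee_pos"],s["width"]*88,s["ft_force"])
go([.5258,-.2920,.16],-19.9); go([.5258,-.2920,.045],-19.9)
E
```

```text
[ 0.52397234 -0.28139358  0.15781775] 43.535581134220976 [ 0.20767608  0.92991865 -2.02724578]
go [0.5258, -0.292, 0.16] -19.9 [5.1, -2.2, -9.5, 0.0, 1.4, 0.1]
go [0.5258, -0.292, 0.045] -19.9 [4.9, 112.8, -9.4, 0.0, 1.4, 0.1]
```

>>> send_rows --moves '[[[34,5,0,-11,0,1.6,0],[34,5,0,-11,0,1.6,0],[34,5,0,-11,0,1.6,0],[34,5,40,-11,0,1.6,0],[34,5,80,-11,0,1.6,0],[34,5,104,-11,0,1.6,0],[34,5,112,-11,0,1.6,0],[34,5,113,-11,0,1.6,0]]]'

```text
time_s: 24.25
ee_pos: [0.5254, -0.2899, 0.0443]
ee_rot: [-1.554, 0.27, -0.269]
ft_force: [0.3, 0.3, -2.4]
width: 0.493
```

```bash
python3 - <<'E'
from h import *
s=readout.read_state();print(s["ee_pos"],s["width"]*88,s["ft_force"])
im=optics.grab_frame("wrist"); cv2.imwrite("pics/w10.png",im)
go([.5258,-.2920,.037],-19.9)
E
```

```text
[ 0.52537986 -0.28986565  0.0443147 ] 43.37075628539569 [ 0.27165484  0.26419444 -2.39523134]
go [0.5258, -0.292, 0.037] -19.9 [0.5, 7.8, -1.5, 0.0, 0.2, 0.1]
```

View pics/w10.png

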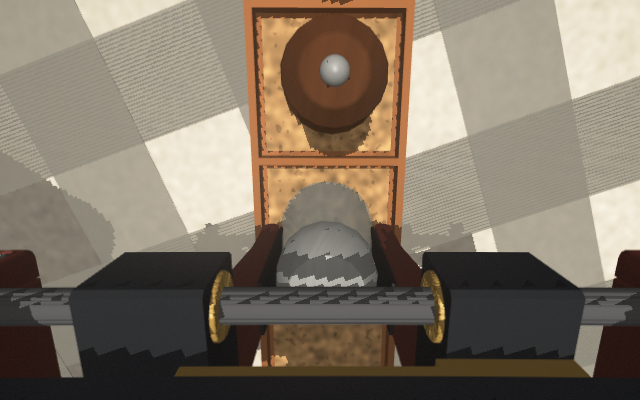

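```bash
python3 - <<'E'
from h import *
s=readout.read_state()
P=atz("wrist",(331,162),.018,s); u=np.array([-.3404,-.9403]);print("bay3 est",P[:2]+.039*u)
E
```

```text
bay3 est [ 0.52702091 -0.29293875]
```

>>> send_rows --moves '[[[34,0,4,-1.5,0,0,0],[34,0,6,-1.5,0,0,0],[34,0,6,-1.5,0,0,0]]]'

```text
time_s: 24.68
ee_pos: [0.5247, -0.2922, 0.0384]
ee_rot: [-1.554, 0.27, -0.271]
ft_force: [1.0, -0.1, -1.4]
width: 0.488
```

>>> send_rows --moves '[[[34,0,1,0,0,0,0],[34,0,2,0,0,0,0],[34,0,2,0,0,0,0]]]'

```text
time_s: 25.05
ee_pos: [0.5249, -0.2922, 0.0372]
ee_rot: [-1.554, 0.27, -0.271]
ft_force: [-2.7, 1.3, 7.0]
width: 0.494
```

Contact. Release and rise.

>>> send_rows --moves '[[[60,0,0,0,0,0,0],[87,0,0,0,0,0,0],[87,0,0,0,0,0,0],[87,0,0,0,0,0,0],[87,0,0,0,0,0,0],[87,0,-30,0,0,0,0],[87,0,-70,0,0,0,0],[87,0,-115,0,0,0,0],[87,0,-130,0,0,0,0],[87,0,-130,0,0,0,0]]]'

```text
time_s: 26.3
ee_pos: [0.5251, -0.2924, 0.1667]
ee_rot: [-1.554, 0.269, -0.272]
ft_force: [-0.7, -0.9, 0.0]
width: 0.994
```

```bash
python3 - <<'E'
from h import *
s=readout.read_state();print(s["ee_pos"],s["ft_force"],s["width"])
optics.grab_frame("side")
for r in finder.pinpoint("shaker_mid","side"): print(r["conf"],r["location"],atz("side",r["location"],.049))
go([.4185,.2885,.17],71.6)
E
```

```text
[ 0.52510223 -0.29235133  0.16670361] [-0.66336654 -0.90130801  0.01860882] 0.9938685933137441
0.9 [344.1, 153.4] [ 0.51076511 -0.28223879  0.049     ]
0.46 [327.8, 157.8] [ 0.55094137 -0.23702702  0.049     ]
go [0.4185, 0.2885, 0.17] 71.6 [-295.0, -4.3, 510.3, -0.1, -91.3, -0.1]
```

>>> send_rows --moves '[[[87,-20,-4,35,0,-7,0],[87,-48,-4,85,0,-16,0],[87,-77,-4,135,0,-25,0],[87,-106,-4,185,0,-34,0],[87,-135,-4,235,0,-43,0],[87,-164,-4,285,0,-52,0],[87,-193,-4,335,0,-61,0],[87,-222,-4,385,0,-70,0],[87,-250,-4,435,0,-79,0],[87,-275,-4,478,0,-86,0],[87,-295,-4,510,0,-91,0],[87,-295,-4,510,0,-91,0]]]'

```text
time_s: 27.9
ee_pos: [0.4176, 0.2891, 0.1684]
ee_rot: [-1.344, -0.965, 0.97]
ft_force: [0.4, 0.6, -1.1]
width: 0.988
```

```bash
python3 - <<'E'
from h import *
optics.grab_frame("side");s=readout.read_state();print(s["ee_pos"])
cv2.imwrite("pics/w11.png",optics.grab_frame("wrist"))
for r in finder.pinpoint("crock_mid","wrist")[:2]: print(r["conf"],r["location"],atz("wrist",r["location"],.043,s))
go([.4185,.2885,.024],71.6)
E
```

```text
[0.41793668 0.28769592 0.16850968]
0.98 [327.6, 186.7] [0.4160278 0.2883341 0.043    ]
go [0.4185, 0.2885, 0.024] 71.6 [2.2, 145.0, 0.5, -0.1, -0.4, -0.1]
```

>>> send_rows --moves '[[[87,1,40,0,0,0,0],[87,1,80,0,0,0,0],[87,1,120,0,0,0,0],[87,1,138,0,0,0,0],[87,1,144,0,0,0,0],[87,1,144,0,0,0,0],[48,1,144,0,0,0,0],[48,1,144,0,0,0,0],[48,1,144,0,0,0,0],[48,1,144,0,0,0,0],[48,1,144,0,0,0,0],[48,1,144,0,0,0,0]]]'

```text
time_s: 29.55
ee_pos: [0.4198, 0.2887, 0.0265]
ee_rot: [-1.346, -0.965, 0.965]
ft_force: [0.2, -0.3, 6.0]
width: 0.605
```

```bash
python3 - <<'E'
from h import *
s=readout.read_state();print(s["ee_pos"],s["width"]*88)
go([.4995,-.3655,.16],-19.9)
E
```

```text
[0.41976189 0.2886959  0.02654644] 53.244136458306436
go [0.4995, -0.3655, 0.16] -19.9 [-593.8, -133.7, -285.7, -0.0, 91.2, 0.0]
```

>>> send_rows --moves '[[[48,0,-8,0,0,0,0],[48,0,-20,0,0,0,0],[48,0,-40,0,0,0,0],[48,0,-40,0,0,0,0]]]'

```text
time_s: 30.05
ee_pos: [0.4208, 0.2892, 0.0678]
ee_rot: [-1.347, -0.968, 0.962]
ft_force: [0.3, 0.4, -1.1]
width: 0.609
```

```bash
python3 - <<'E'
from h import *
s=readout.read_state();print(s["ee_pos"],s["width"]*88,s["ft_force"])
im=optics.grab_frame("side"); cv2.imwrite("pics/sd12.png",cv2.resize(im[180:330,220:470],None,fx=3,fy=3))
go([.4995,-.3655,.16],-19.9)
E
```

```text
[0.42080027 0.2891935  0.06777134] 53.615475333981095 [ 0.26672082  0.44596588 -1.08813755]
go [0.4995, -0.3655, 0.16] -19.9 [-594.1, -93.6, -285.4, -0.0, 91.2, 0.1]
```

View pics/sd12.png

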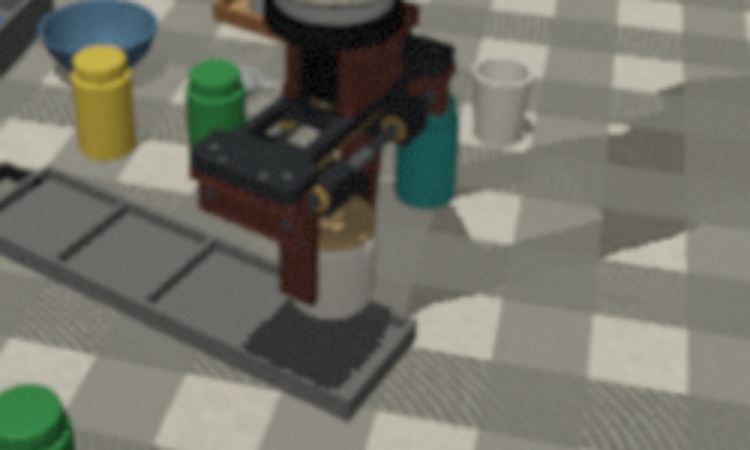

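>>> send_rows --moves '[[[48,0,-45,0,0,0,0],[48,-20,-94,-10,0,4,0],[48,-65,-94,-31,0,11,0],[48,-120,-94,-58,0,19,0],[48,-175,-94,-84,0,28,0],[48,-230,-94,-110,0,37,0],[48,-285,-94,-137,0,46,0],[48,-340,-94,-163,0,55,0],[48,-395,-94,-190,0,64,0],[48,-450,-94,-216,0,73,0],[48,-500,-94,-240,0,81,0],[48,-540,-94,-260,0,87,0]]]'

```text
time_s: 31.6
ee_pos: [0.4918, -0.3085, 0.1591]
ee_rot: [-1.559, 0.22, -0.219]
ft_force: [0.8, 0.3, -1.6]
width: 0.606
```

```bash
python3 - <<'E'
from h import *
optics.grab_frame("side");optics.grab_frame("side")
s=readout.read_state();print(s["ee_pos"],s["width"]*88,s["ft_force"])
go([.4995,-.3655,.16],-19.9); go([.4995,-.3655,.036],-19.9)
E
```

```text
[ 0.49307407 -0.31140267  0.15943162] 53.494373552561356 [-0.21147897 -0.13657662 -2.24380324]
go [0.4995, -0.3655, 0.16] -19.9 [21.1, -0.4, -50.2, 0.1, 3.8, 0.1]
go [0.4995, -0.3655, 0.036] -19.9 [20.9, 123.6, -50.0, 0.1, 3.8, 0.1]
```

>>> send_rows --moves '[[[48,10,0,-25,0,2,0],[48,21,0,-51,0,4,0],[48,21,0,-51,0,4,0],[48,21,0,-51,0,4,0],[48,21,40,-51,0,4,0],[48,21,80,-51,0,4,0],[48,21,112,-51,0,4,0],[48,21,122,-51,0,4,0],[48,21,124,-51,0,4,0],[48,21,124,-51,0,4,0]]]'

```text
time_s: 32.95
ee_pos: [0.4995, -0.3615, 0.0374]
ee_rot: [-1.555, 0.269, -0.271]
ft_force: [-0.1, -0.3, -1.4]
width: 0.606
```

```bash
python3 - <<'E'
from h import *
s=readout.read_state();print(s["ee_pos"],s["width"]*88,s["ft_force"])
im=optics.grab_frame("wrist"); cv2.imwrite("pics/w13.png",im)
go([.4995,-.3655,.028],-19.9)
E
```

```text
[ 0.49948937 -0.36148924  0.03735459] 53.33869778806528 [-0.13673197 -0.26965618 -1.41571266]
go [0.4995, -0.3655, 0.028] -19.9 [1.2, 9.5, -3.6, 0.0, 0.2, 0.1]
```

View pics/w13.png

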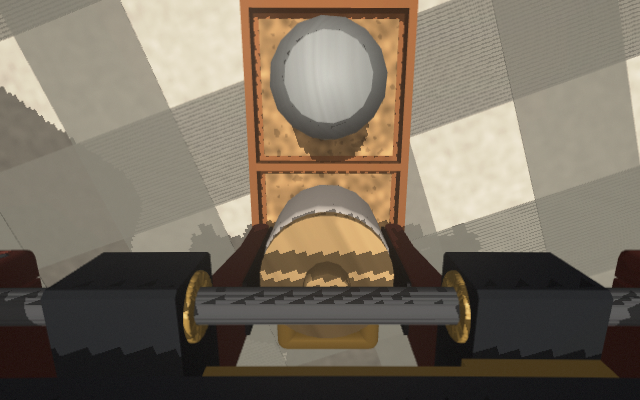

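```bash
python3 - <<'E'
from h import *
s=readout.read_state()
P=atz("wrist",(329,167),.018,s); u=np.array([-.3404,-.9403]);print("bay4 est",P[:2]+.039*u, s["ee_pos"])
E
```

```text
bay4 est [ 0.49922994 -0.36534941] [ 0.49958032 -0.36169318  0.03752696]
```

>>> send_rows --moves '[[[48,1,3,-3.5,0,0,0],[48,1,6,-3.5,0,0,0],[48,1,7,-3.5,0,0,0],[48,1,7,-3.5,0,0,0]]]'

```text
time_s: 33.5
ee_pos: [0.4983, -0.3647, 0.029]
ee_rot: [-1.553, 0.271, -0.27]
ft_force: [0.2, -0.2, -2.1]
width: 0.607
```

>>> send_rows --moves '[[[48,0,1,0,0,0,0],[48,0,2,0,0,0,0],[48,0,2,0,0,0,0]]]'

```text
time_s: 33.88
ee_pos: [0.4985, -0.3648, 0.0286]
ee_rot: [-1.554, 0.27, -0.271]
ft_force: [-4.0, 2.5, 9.7]
width: 0.606
```

>>> send_rows --moves '[[[60,0,0,0,0,0,0],[87,0,0,0,0,0,0],[87,0,0,0,0,0,0],[87,0,0,0,0,0,0],[87,0,0,0,0,0,0],[87,0,-30,0,0,0,0],[87,0,-70,0,0,0,0],[87,0,-115,0,0,0,0],[87,0,-175,0,0,0,0],[87,0,-200,30,0,0,0],[87,0,-200,30,0,0,0],[87,0,-200,30,0,0,0]]]'

```text
time_s: 35.38
ee_pos: [0.5079, -0.3365, 0.2261]
ee_rot: [-1.554, 0.271, -0.269]
ft_force: [0.1, -1.2, -0.0]
width: 0.991
```

```bash
python3 - <<'E'
from h import *
s=readout.read_state();print(s["ee_pos"],s["ft_force"],s["width"])
w=optics.grab_frame("wrist"); sd=optics.grab_frame("side")[110:230,250:410]
cv2.imwrite("pics/fin.png",np.vstack([cv2.resize(w[0:300,170:490],(533,300+0)) if 0 else w[0:280,100:580],cv2.resize(sd,(480,320),interpolation=cv2.INTER_CUBIC)[:,:]]))
E
```

```text
[ 0.50793491 -0.33647134  0.22612007] [ 0.08278407 -1.20286084 -0.02992016] 0.9907588796613611
```

View pics/fin.png

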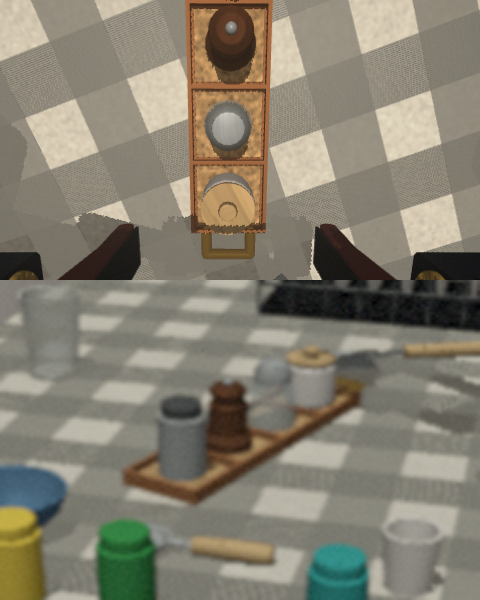

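The pictures show all four upright in their own bays: canister, mill, shaker, then crock next to the handle. The gripper is clear of them.

```bash
python3 -c "
from workcell import order; print(order.close_job())"
```

```text
the job is handed in; nothing more can be done
None
```

All four jars now stand in the wooden rack in reverse order, and I handed the job in at about 35 s of the 112 s limit. I moved them one at a time: canister to bay 1 (farthest from the handle), mill to bay 2, shaker to bay 3 and crock to bay 4 (next to the handle).

**Last checks:** The final wrist and side pictures show every jar upright inside its own bay, nothing knocked over and the gripper open well above them. Residual wrist force was about 1 N. Each jar touched the cork with about 3–10 N before I released it.

**Small disagreements:**
- The network's points in the side view were up to about 15 mm off where I had placed the canister and shaker. The closer wrist views put both well inside their bays.
- While gripping the crock I saw a brief upward force of about 6 N, cause unknown. It lifted cleanly and stayed upright.
- The gripper opening read up to 0.7 mm smaller after the shaker was lifted, so it may have slipped slightly on the taper. It was upright when set down.

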